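# Start the bench centrifuge

## Task

Start the bench centrifuge by pressing only: first press the raised near end of its power rocker until it has tipped fully over to on, then push the standing lid down until it is fully shut, and last press the long bar-shaped start key all the way in and let it spring back. Do not press the round stop key or lift the lid any further open, and leave all the loose things on the bench and on the machine upright where they stand.

Things in the scene. Friction and masses are not known exactly. Their poses are not given: they have to be found in the camera images.
- centrifuge: fixed white bench centrifuge, 280 mm deep (x) by 270 mm wide (y); origin at the centre of its underside, +x away from its front, z up. Its front deck (local x -140 to -45 mm) is flat, 90 mm above the table, and carries three controls side by side at local x = -98 mm and y = -80, -10 and 60 mm; which control is in which place varies. They are set square to the machine. Behind the deck the rotor bowl's rim rises to 130 mm, covered by the lid. The machine cannot shift.
- rocker (a joint): power rocker: flat grey bar 60 mm long (local x) by 24 mm wide, 8 mm thick, pivoting at its middle, 14 mm above the deck, in a low black frame (6 mm high). 0 = off (end nearest the robot raised 6 mm, other end down), 0.4 rad = fully on (near end down). It stays where it is left and needs about 2 N at its near end.
- rocker_near (a point): point on the rocker's top face, 4 mm inside its near end, mid-width: the place to press to switch on. Its axes turn with the rocker; at 0 (off) they match the centrifuge's. It lies about 23 mm above the deck when off, 13 mm when on.
- lid (a joint): grey centrifuge lid, 190 mm long from the hinge by 212 mm wide, about 14 to 23 mm thick, hinged on its far edge (hinge line across the machine, along local y). 0 = fully shut, grows as it opens; starts 0.6 to 0.9 rad. Its free edge, towards the robot, stands up. A stiff hinge: it stays where it is left; about 2 N on its top near the free edge closes it.
- lid_push (a point): point on the lid's outer (upper) face, mid-width, 155 mm from the hinge line: a good place to push down. Its axes are those of the lid (z out of the outer face, x towards the hinge). When shut it is 147 mm above the table.
- lid_hinge (a point): middle of the lid's hinge line, 131 mm above the table. The push point moves about it in an arc.
- start_key (a joint): start key, the long bar-shaped one: grey cap 20 mm (local x) by 48 mm (local y), sprung. 0 = out, 6 mm (0.006) = fully in; about 1 N starts it moving, 4.5 N holds it fully in; it springs back by itself.
- start_key_top (a point): centre of the start key's top face, 14 mm above the deck when out; z up.
- stop_key (a joint): stop key, the small round one: grey cap 22 mm across, same spring and travel (0 = out, 0.006 = in). Not to be pressed.
- stop_key_top (a point): centre of the stop key's top face, 14 mm above the deck when out.
- vial: small amber screw-cap vial, 24 mm across, 34 mm tall, standing on the centrifuge's front deck beside the controls; origin at the centre of its underside. To be left alone.
- bottle: amber reagent bottle, 64 mm across, 130 mm tall, left of the centrifuge; origin at the centre of its underside. To be left alone.
- tube_rack: white rack of capped tubes, 160 x 70 mm, 68 mm tall, right of the centrifuge; origin at the centre of its underside. To be left alone.
- dish_stack: two stacked clear dishes, 90 mm across, 30 mm tall, left of the centrifuge; origin at the centre of its underside. To be left alone.
- jar: white jar, 48 mm across, 55 mm tall, right of the centrifuge; origin at the centre of its underside. To be left alone.
- beaker: glass beaker, 80 mm across, 95 mm tall, on the left; origin at the centre of its underside. To be left alone.
- tip_box: white box with clear lid, 122 x 87 mm, 76 mm tall, on the right; origin at the centre of its underside. To be left alone.

How it is judged:
By the outcome, as a careful person would: the job done as asked, in the order asked, and still so for the second after the job is handed in, with the robot touching nothing.
It also fails if it takes over 51 s, if anything falls off the work surface, if the arm or the gripper's body presses on something with over 40 N, if the wrist force passes 120 N, or if a joint passes its speed limit or range.

## Robot

A 6-joint arm with a two-finger parallel gripper is mounted at the origin on the work surface. World frame = base frame: x ahead of the robot, y to its left, z up, the work surface at z = 0. Lengths are in m, angles in rad, forces in N, time in s.
With the tool pointing down it reaches from about 0.275 to 0.975 m from the base axis. Payload 8.4 kg.
Tool frame: the origin (TCP) lies at the very end of the fingers, on their centre line; the grasp point (between the pads) lies 19 mm behind it (r.grip_point_offset is the distance from the TCP to the grasp point, in m); x points along the fingers, z is the direction in which the jaws open and shut, and the axes are right-handed (so a half turn about x gives the same grasp; the last joint's range is limited). The gripper opens to 92 mm and grips with 3 to 60 N. Pads are 20 mm wide; open, the fingers measure 128 mm over their backs; the gripper's body (75 mm by 189 mm) begins 69 mm behind the grasp point.
Start: joints at [-1.308, 0.353, 1.633, -0, 1.155, -0.002], TCP at [0.164, -0.603, 0.215] pointing down, gripper open.
Joint ranges: [-2.63, 2.63], [-0.92, 2.1], [0.06, 2.66], [-1.3, 4.44], [0, 2.69], [-3.02, 3.02]. Speed limits (rad/s): [2.22, 2.22, 2.79, 3.14, 3.14, 3.14].

## Interface

Orientations are given as a unit quaternion [x, y, z, w].
In Python, from workcell import r gives the robot as it stands.
- The arm moves only by the shell command python3 -m jog 'ROWS' [OPENING] [FORCE]. ROWS is JSON, a list of rows, each a list of 2 entries, a list of its own where there are three numbers: the shift along the world's x, y, z in cm, then the turn about the world's z in degrees. A call has 1 to 8 rows; each row is the pose to reach, as a shift and turn from the pose commanded when the call began; what a row does not reach only later rows make up. A row lasts 1/8 s, in which the tool goes at most 62.5 mm and 10.7 degrees, less where a joint would pass 70% of its speed; a pose out of reach is approached as far as the arm can. A call with a gripper value outside its range is refused whole. OPENING is the finger opening in cm, from 0 to 9.19, set as the call begins (- or left out, the last holds). The fingers move at their own pace and stop on an object; FORCE is the grip in N (left out, the last holds). Time passes only in rows, so rows that repeat a pose let the fingers close. It gives the time, the measured TCP pose, the force and the opening at its end, in the units of the state.
- r.get_state(): the state, without advancing time (a new reading comes with each control period).
- r.snapshot(name): name is "side" or "top" or "wrist"; returns the picture (384x512x3 uint8, red, green, blue); there is no depth.
- r.get_calibration(name): a dict with "intrinsics" (3x3 intrinsics, pixels), "view" (4x4, takes a point from world to camera coordinates); the wrist camera has in their place "mount" (4x4, takes a point from camera to tool coordinates, whose origin is the TCP and whose axes are the tool frame's). Camera axes: x right, y up, looking along -z (the intrinsics and any distortion apply to the point x, -y, -z); pixel columns grow to the right and rows downward; lengths in m; the calibration is good to about 2 mm. The wrist camera is an equidistant fisheye: a pixel r from the principal point sees the ray r / f radians off the axis. A picture is of the moment at which its call begins: read the wrist's pose just before it. get_calibration takes no time and is no camera call.
- r.close_job(): hands the job in, once; it reports no verdict.
The state is a dict: "time": time; "joint_pos": joint angles; "joint_vel": joint speeds; "effort": joint torques, N m; "eef_pos": TCP position; "ee_rot": TCP orientation; "force": force on the tool from outside, world axes, zero at the start; "moment": the same for the moment, N m; "gripper_width": finger opening in m.
Only numpy, scipy, OpenCV 4.12 (cv2) and the standard library are available. Lean on these libraries where they do the work, as an engineer would, in place of code of your own. Each camera call takes 0.05 s, during which the arm holds its last target. There are 200 camera calls.

## Working session

There is one attempt and no reset: what is moved stays moved. The work goes in short steps, Python scripts to look and compute and a shell command to move; the robot and the scene stay as the last step left them, time stands still between calls to the robot, and variables do not carry over. Pictures are saved under pics/ and viewed, about 8 in all and at most 12, crops included, and the job is handed in when it is done.

```bash
mkdir -p pics
python3 - <<'E'
from workcell import r
import cv2,numpy as np
for n in("top","side"):
    im=r.snapshot(n); cv2.imwrite(f"pics/{n}0.png",im[...,::-1])
    c=r.get_calibration(n); print(n,np.round(c["intrinsics"],1).tolist(),np.round(c["view"],3).tolist(),[k for k in c])
s=r.get_state();print(s["time"],s["eef_pos"],s["ee_rot"],s["gripper_width"])
E
```

```text
top [[379.3, 0.0, 251.5], [0.0, 379.3, 195.0], [0.0, 0.0, 1.0]] [[-0.029, -1.0, -0.006, 0.021], [0.986, -0.029, 0.163, -0.568], [-0.164, -0.001, 0.987, -1.094], [0.0, 0.0, 0.0, 1.0]] ['intrinsics', 'view']
side [[373.5, 0.0, 261.9], [0.0, 373.5, 196.6], [0.0, 0.0, 1.0]] [[-0.954, -0.3, 0.019, 0.529], [0.231, -0.689, 0.687, -0.229], [-0.193, 0.659, 0.727, -1.326], [0.0, 0.0, 0.0, 1.0]] ['intrinsics', 'view']
0.1 [ 0.16345487 -0.60278981  0.21392732] [ 0.42987208  0.56200146 -0.42933112  0.56128347] 0.09206195021547063
```

View pics/top0.png

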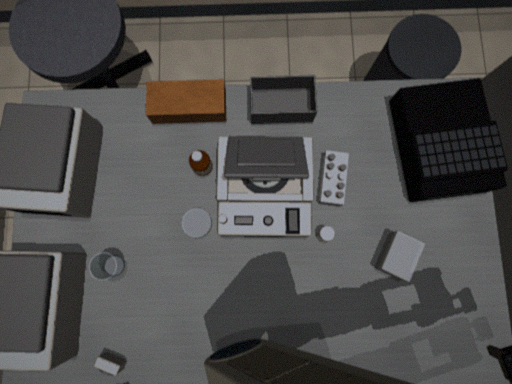

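View pics/side0.png

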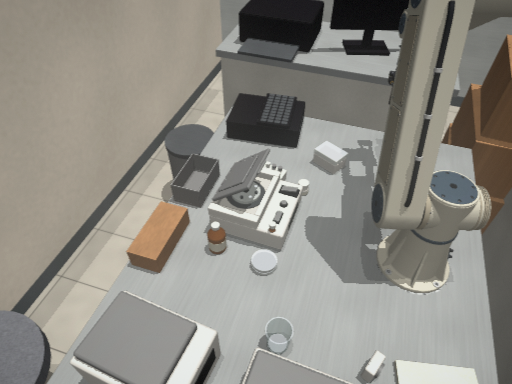

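Top view: start key is about (243,220), stop key (268,221), rocker (292,220) and vial (223,219). The lid stands open at (266,157). I'll zoom in on both views and cast some rays.

```bash
cat > h.py <<'E'
from workcell import r
import numpy as np
def ray(n,u,v):
    c=r.get_calibration(n);K=np.array(c["intrinsics"]);V=np.array(c["view"])
    d=np.linalg.inv(K)@[u,v,1];d=V[:3,:3].T@(d*[1,-1,-1]);o=-V[:3,:3].T@V[:3,3];return o,d
def onz(n,u,v,z):
    o,d=ray(n,u,v);return o+d*(z-o[2])/d[2]
def proj(n,p):
    c=r.get_calibration(n);q=np.array(c["view"])@np.append(p,1);q=np.array(c["intrinsics"])@(q[:3]*[1,-1,-1]);return q[:2]/q[2]
def tri(a,b):
    A=np.zeros((3,3));B=np.zeros(3)
    for o,d in(ray(*a),ray(*b)):
        d=d/np.linalg.norm(d);P=np.eye(3)-np.outer(d,d);A+=P;B+=P@o
    return np.linalg.solve(A,B)
E
python3 - <<'E'
import cv2
from h import *
a=cv2.imread("pics/top0.png")[125:245,180:355];b=cv2.imread("pics/side0.png")[140:250,205:315]
a=cv2.resize(a,None,fx=4,fy=4,interpolation=cv2.INTER_CUBIC);b=cv2.resize(b,None,fx=5,fy=5,interpolation=cv2.INTER_CUBIC)
a=cv2.convertScaleAbs(a,alpha=1.6)
cv2.imwrite("pics/tc.png",a);cv2.imwrite("pics/sc.png",b)
for n,u,v,z in[("start",243,220,.104),("stop",268,221,.104),("rocker",292,220,.106),("fl",218,236,.09),("fr",311,236,.09)]:print(n,onz("top",u,v,z).round(4))
E
```

```text
start [0.4879 0.0309 0.104 ]
stop [ 0.483  -0.0396  0.104 ]
rocker [ 0.4836 -0.1071  0.106 ]
fl [0.4458 0.1034 0.09  ]
fr [ 0.4381 -0.1606  0.09  ]
```

View pics/tc.png

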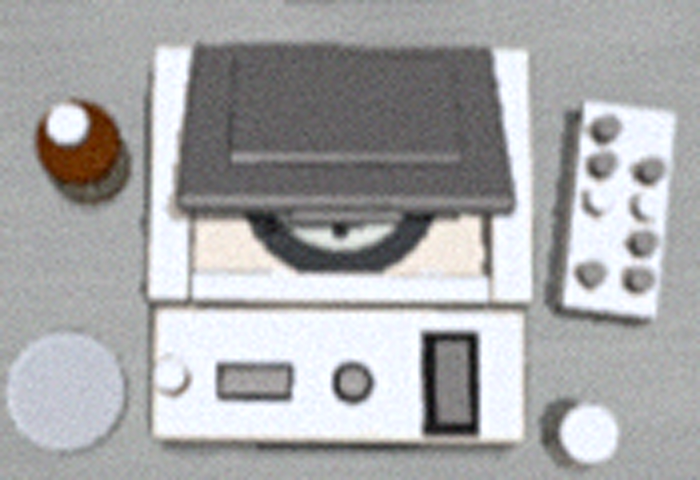

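View pics/sc.png

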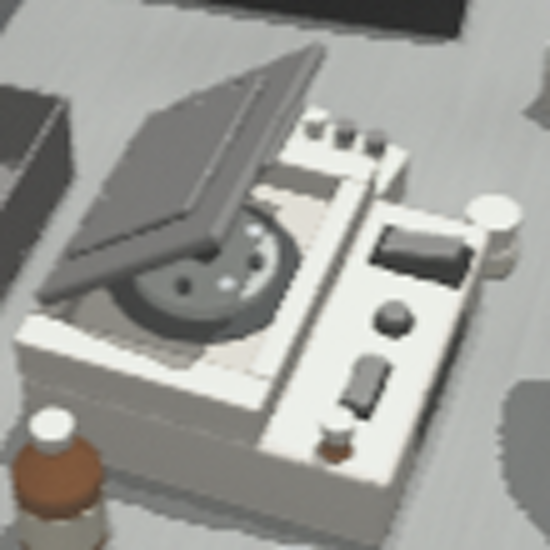

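Zoomed, the top view has the start key (255,381), stop key (353,383), rocker (453,382), vial cap (172,374) and lid free edge (180,208)-(516,212). The side view has the lid's free corners (45,300) and (325,45).

Run:
```python
from h import *
from scipy.spatial.transform import Rotation as R
T=lambda x,y:(180+x/4-.4,125+y/4-.4);S=lambda x,y:(205+x/5-.4,140+y/5-.4)
P={n:onz("top",*T(x,y),z) for n,x,y,z in[("start",255,381,.104),("stop",353,383,.104),("rockframe",451,383,.096),("fl",152,438,.09),("fr",522,441,.09),("vialcap",172,374,.124)]}
for k,v in P.items():print(k,v.round(4))
for n,x,y,z in[("start",368,383,.104),("stop",396,316,.104)]:print("side",n,onz("side",*S(x,y),z).round(4))
yaw=np.mean([-np.arctan2(*(P["fl"]-P["fr"])[:2]),-np.arctan2(*(P["start"]-P["rockframe"])[:2])])
c,s=np.cos(yaw),np.sin(yaw);Rz=np.array([[c,-s],[s,c]])
O=np.mean([P[k][:2]-Rz@l for k,l in[("start",[-.098,.06]),("stop",[-.098,-.01]),("rockframe",[-.098,-.08])]],axis=0)
print("yaw",np.degrees(yaw),"O",O, "from front",(P["fl"]+P["fr"])[:2]/2-Rz@[-.14,0])
for k,v in P.items():print(k,"local",(Rz.T@(v[:2]-O)).round(4))
for a,b in[((180,208),(45,300)),((516,212),(325,45))]:
    p=tri(("top",*T(*a)),("side",*S(*b)));print("lid corner",p.round(4),"local",(Rz.T@(p[:2]-O)).round(4),p[2].round(4))
st=r.get_state();M=R.from_quat(st["ee_rot"]).as_matrix();print(M.round(3),st["eef_pos"],st["force"])
```

```text
start [0.4883 0.0299 0.104 ]
stop [ 0.4848 -0.0392  0.104 ]
rockframe [ 0.4836 -0.1091  0.096 ]
fl [0.4512 0.1045 0.09  ]
fr [ 0.4414 -0.1582  0.09  ]
vialcap [0.4928 0.0868 0.124 ]
side start [0.4851 0.0345 0.104 ]
side stop [ 0.4831 -0.0338  0.104 ]
yaw -2.0283503207650204 O [ 0.58385029 -0.0329465 ] from front [ 0.58621083 -0.03180698]
start local [-0.0977  0.0594]
stop local [-0.0987 -0.0098]
rockframe local [-0.0975 -0.0797]
fl local [-0.1375  0.1327]
fr local [-0.1379 -0.1302]
vialcap local [-0.0952  0.1165]
lid corner [0.6502 0.0877 0.1718] local [0.062  0.1229] 0.1718
lid corner [ 0.5735 -0.1376  0.2537] local [-0.0067 -0.1049] 0.2537
[[-0.     0.965  0.262]
 [ 0.001  0.262 -0.965]
 [-1.    -0.    -0.001]] [ 0.16345487 -0.60278981  0.21392732] [0.95491416 0.564364   0.14882729]
```

```bash
python3 -m jog '[[[3,5,0],-5],[[6,10,0],-10],[[9,15,0],-17.2],[[12,20,0],-17.2],[[15,25,0],-17.2],[[18,30,0],-17.2],[[21,36,0],-17.2],[[24,42,0],-17.2]]' 0 10
python3 - <<'E'
from h import *
S=lambda x,y:(205+x/5-.4,140+y/5-.4);T=lambda x,y:(180+x/4-.4,125+y/4-.4)
print(tri(("top",*T(180,208)),("side",*S(215,250))),onz("side",*S(45,300),.131),onz("top",*T(192,42),.14))
E
```

```text
time: 1.1
eef_pos: [0.4, -0.1896, 0.2146]
ee_rot: [0.509, 0.491, -0.509, 0.491]
force: [1.3, -0.2, -0.2]
gripper_width: 0.0139
[0.58525384 0.07090995 0.24086056] [0.72037634 0.05513634 0.131     ] [0.72667959 0.06758133 0.14      ]
```

```bash
python3 -m jog '[[[2.5,4,0],0],[[5,8.1,0],0],[[5,8.1,-3.5],0],[[5,8.1,-7],0],[[5,8.1,-8.5],0],[[5,8.1,-8.5],0],[[5,8.1,-8.5],0]]' 0
python3 - <<'E'
from h import *
import cv2
im=[]
for n in("side","top","wrist"):im.append(r.snapshot(n)[...,::-1])
cal=r.get_calibration("wrist");print(np.round(cal["mount"],3).tolist(),np.round(cal["intrinsics"],1).tolist(),r.get_state()["eef_pos"])
a=cv2.resize(im[0][130:250,205:325],(480,480),interpolation=cv2.INTER_CUBIC)
b=cv2.resize(im[2],(320,240),interpolation=cv2.INTER_AREA)
c=np.zeros((480,800,3),np.uint8);c[:,:480]=a;c[:240,480:]=b;c[240:,480:]=cv2.resize(im[1][150:255,200:340],(320,240))
cv2.imwrite("pics/p1.png",c);cv2.imwrite("pics/w1.png",im[2])
E
```

```text
time: 1.98
eef_pos: [0.4502, -0.1108, 0.1306]
ee_rot: [0.509, 0.491, -0.509, 0.491]
force: [-0.7, 0.5, -0.0]
gripper_width: 0.0003
[[0.0, 0.24, -0.971, -0.171], [-0.0, 0.971, 0.24, 0.067], [1.0, 0.0, 0.0, -0.001], [0.0, 0.0, 0.0, 1.0]] [[297.3, 0.0, 258.8], [0.0, 297.3, 184.2], [0.0, 0.0, 1.0]] [ 0.45019239 -0.11073261  0.13060906]
```

View pics/p1.png

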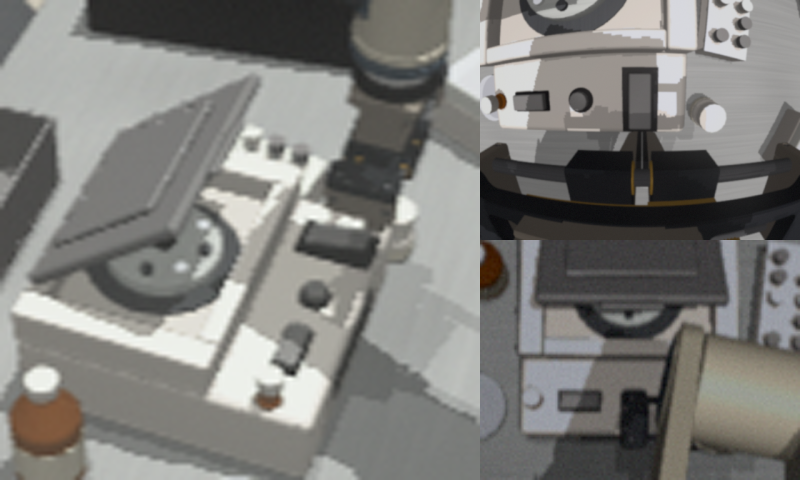

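Wrist view: the rocker lies straight ahead of the closed fingers, with its frame's near edge at about (256,208) full scale. I'll check that by ray, then press.

```bash
cat >> h.py <<'E'
from scipy.spatial.transform import Rotation as Rot
def wrist(u,v,z,pos,q):
    c=r.get_calibration("wrist");K=c["intrinsics"];M=np.array(c["mount"])
    a,b=u-K[0][2],v-K[1][2];rr=np.hypot(a,b);t=rr/K[0][0]
    d=np.array([a/rr*np.sin(t),-b/rr*np.sin(t),-np.cos(t)])
    W=Rot.from_quat(q).as_matrix();o=np.array(pos)+W@M[:3,3];d=W@M[:3,:3]@d
    return o+d*(z-o[2])/d[2]
E
python3 - <<'E'
from h import *
s=r.get_state()
for n,u,v,z in[("frame nl",232,207,.096),("frame nr",283,207,.096),("frame fl",229,109,.096),("frame fr",283,109,.096),("start",83,161,.104),("stop",160,159,.104)]:
    print(n,wrist(u,v,z,s["eef_pos"],s["ee_rot"]).round(4))
E
```

```text
frame nl [ 0.4498 -0.0903  0.096 ]
frame nr [ 0.4484 -0.1274  0.096 ]
frame fl [ 0.52   -0.0919  0.096 ]
frame fr [ 0.5186 -0.1289  0.096 ]
start [0.4911 0.0227 0.104 ]
stop [ 0.4887 -0.0423  0.104 ]
```

```bash
python3 -m jog '[[[0.1,0.1,-0.7],0],[[0.1,0.1,-1.2],0],[[0.1,0.1,-1.6],0],[[0.1,0.1,-1.9],0],[[0.1,0.1,-2.2],0],[[0.1,0.1,-2.4],0],[[0.1,0.1,-2.5],0],[[0.1,0.1,-2.5],0]]'; python3 -m jog '[[[0,0,-0.1],0],[[0,0,-0.2],0],[[0,0,-0.25],0],[[0,0,-0.25],0]]'
```

```text
time: 3.12
eef_pos: [0.4505, -0.1094, 0.1045]
ee_rot: [0.509, 0.491, -0.509, 0.491]
force: [-0.7, 0.7, 0.7]
gripper_width: 0.0006
time: 3.62
eef_pos: [0.4508, -0.1095, 0.1028]
ee_rot: [0.509, 0.491, -0.509, 0.491]
force: [-4.3, 0.7, 12.2]
gripper_width: 0.0003
```

```bash
python3 -m jog '[[[0,0,-0.05],0],[[0,0,-0.1],0],[[0,0,-0.1],0]]'; python3 -m jog '[[[0,0,1],0],[[0,0,5],0],[[-1,0,10],0],[[-1,0,15],0],[[-1,0,15],0],[[-1,0,15],0]]'
python3 - <<'E'
from h import *
import cv2
a=r.snapshot("side")[...,::-1][130:250,205:325];b=r.snapshot("wrist")[...,::-1]
c=np.zeros((480,800,3),np.uint8);c[:,:400]=cv2.resize(a,(480,480),interpolation=cv2.INTER_CUBIC)[:,80:];c[:300,400:]=cv2.resize(b,(400,300),interpolation=cv2.INTER_AREA)
cv2.imwrite("pics/p2.png",c)
E
```

```text
time: 4.0
eef_pos: [0.4509, -0.1095, 0.1025]
ee_rot: [0.509, 0.491, -0.509, 0.491]
force: [-5.9, 1.6, 21.1]
gripper_width: 0.0006
time: 4.75
eef_pos: [0.4402, -0.1093, 0.2507]
ee_rot: [-0.509, -0.491, 0.509, -0.491]
force: [0.5, -0.4, -0.6]
gripper_width: 0.0006
```

View pics/p2.png

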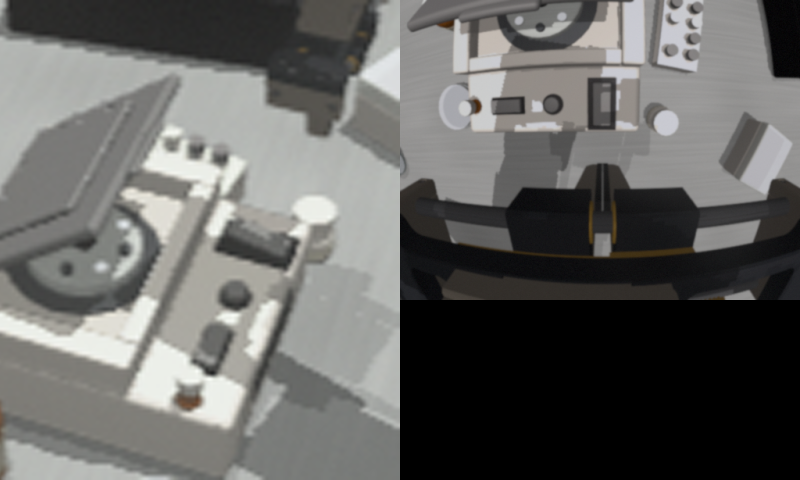

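Rocker is now tilted near end down (z .1025 with 21 N, solid stop). Next, go over the lid.

```bash
python3 -m jog '[[[0,1,5],0],[[1,2,8],0],[[5,4,8],0],[[9,6,8],0],[[13,7.4,8],0],[[17,7.4,8],0],[[17,7.4,7],0],[[17,7.4,5],0]]'; python3 -m jog '[[[0,0,-1],0],[[0,0,-2],0],[[0,0,-2.5],0],[[0,0,-2.5],0]]'
python3 - <<'E'
from h import *
import cv2
a=r.snapshot("side")[...,::-1][110:250,195:335]
cv2.imwrite("pics/p3.png",cv2.resize(a,(560,560),interpolation=cv2.INTER_CUBIC))
E
```

```text
time: 5.85
eef_pos: [0.6098, -0.0354, 0.2992]
ee_rot: [-0.508, -0.492, 0.509, -0.491]
force: [-1.2, -0.9, -0.1]
gripper_width: 0.0004
time: 6.35
eef_pos: [0.6103, -0.0355, 0.276]
ee_rot: [-0.509, -0.491, 0.509, -0.491]
force: [0.5, -0.0, -1.2]
gripper_width: 0.0003
```

View pics/p3.png

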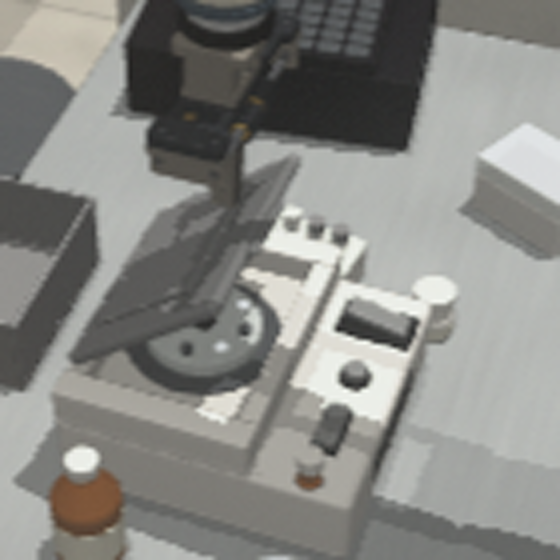

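Fingertip hovers over the lid's mid-width near its free edge, at (235,195) in the crop. Now push it down along the arc.

```bash
python3 -m jog '[[[0,0,-1.2],0],[[0,0,-2.2],0],[[-0.3,0,-3.0],0],[[-0.8,0,-3.8],0],[[-1.2,0,-4.6],0],[[-1.6,0,-5.2],0],[[-1.6,0,-5.2],0]]'
```

```text
time: 7.28
eef_pos: [0.5939, -0.0354, 0.2236]
ee_rot: [-0.509, -0.491, 0.509, -0.491]
force: [1.0, -1.3, 0.1]
gripper_width: 0.0003
```

```bash
python3 -m jog '[[[-0.5,0,-1],0],[[-1.0,0,-2],0],[[-1.5,0,-2.9],0],[[-1.9,0,-3.9],0],[[-2.2,0,-4.8],0]]'; python3 -m jog '[[[-0.2,0,-0.8],0],[[-0.4,0,-1.6],0],[[-0.4,0,-2.2],0],[[-0.4,0,-2.5],0],[[-0.4,0,-2.5],0]]'
```

```text
time: 7.9
eef_pos: [0.5721, -0.0354, 0.1753]
ee_rot: [-0.509, -0.491, 0.509, -0.491]
force: [-0.1, 1.3, 1.6]
gripper_width: 0.0005
time: 8.52
eef_pos: [0.5685, -0.0354, 0.1509]
ee_rot: [-0.509, -0.491, 0.509, -0.491]
force: [-0.6, 0.3, 0.2]
gripper_width: 0.0006
```

```bash
python3 -m jog '[[[0,0,-0.1],0],[[0,0,-0.2],0],[[0,0,-0.3],0],[[0,0,-0.4],0],[[0,0,-0.4],0]]'; python3 -m jog '[[[0,0,-0.1],0],[[0,0,-0.1],0],[[0,0,-0.1],0]]'
```

```text
time: 9.15
eef_pos: [0.5685, -0.0354, 0.1473]
ee_rot: [-0.509, -0.491, 0.509, -0.491]
force: [-2.1, -0.3, 3.6]
gripper_width: 0.0005
time: 9.52
eef_pos: [0.5685, -0.0354, 0.1472]
ee_rot: [0.509, 0.491, -0.509, 0.491]
force: [-5.4, 0.4, 12.5]
gripper_width: 0.0003
```

```bash
python3 -m jog '[[[0,0,-0.1],0],[[0,0,-0.1],0]]'; python3 -m jog '[[[0,0,1],0],[[0,0,6],0],[[-4,3,6],0],[[-8.05,6.55,5],0],[[-8.05,6.55,0.5],0],[[-8.05,6.55,-0.8],0],[[-8.05,6.55,-1],0],[[-8.05,6.55,-1],0]]'
python3 - <<'E'
from h import *
import cv2
s=r.get_state();b=r.snapshot("wrist")[...,::-1];a=r.snapshot("side")[...,::-1][130:250,205:325];print(s["eef_pos"])
c=np.zeros((400,800,3),np.uint8);c[:,:400]=cv2.resize(a,(400,400),interpolation=cv2.INTER_CUBIC);c[:300,400:]=cv2.resize(b,(400,300),interpolation=cv2.INTER_AREA)
cv2.imwrite("pics/p4.png",c)
E
```

```text
time: 9.78
eef_pos: [0.5686, -0.0354, 0.1471]
ee_rot: [0.509, 0.491, -0.509, 0.491]
force: [-7.7, 0.4, 21.1]
gripper_width: 0.0004
time: 10.78
eef_pos: [0.489, 0.0298, 0.1358]
ee_rot: [0.509, 0.491, -0.509, 0.491]
force: [-0.0, 0.0, -0.4]
gripper_width: 0.0004
[0.48904207 0.02981369 0.13582873]
```

View pics/p4.png

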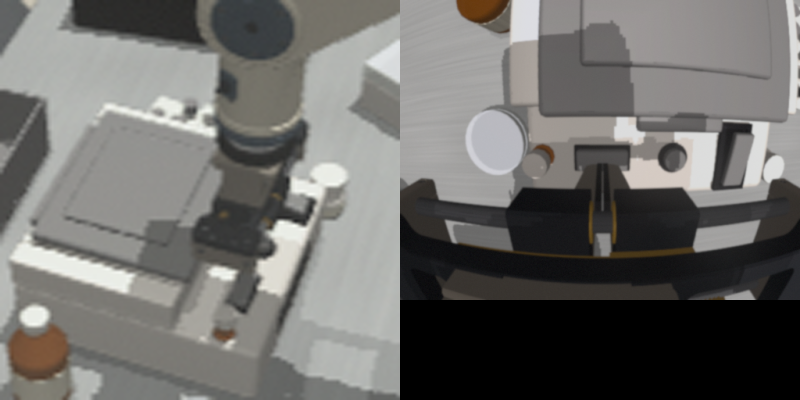

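Lid is flat shut, and the fingers sit centred on the start key, clear of the vial (540,160) and stop key (672,157). Now press.

```bash
python3 -m jog '[[[-0.1,0,-1.5],0],[[-0.1,0,-2.6],0],[[-0.1,0,-3.1],0],[[-0.1,0,-3.3],0],[[-0.1,0,-3.5],0],[[-0.1,0,-3.7],0],[[-0.1,0,-3.8],0],[[-0.1,0,-3.8],0]]'; python3 -m jog '[[[0,0,-0.1],0],[[0,0,-0.15],0],[[0,0,-0.15],0]]'
```

```text
time: 11.88
eef_pos: [0.4869, 0.0301, 0.0981]
ee_rot: [-0.509, -0.491, 0.509, -0.491]
force: [-7.1, -0.9, 16.0]
gripper_width: 0.0002
time: 12.25
eef_pos: [0.487, 0.0301, 0.0977]
ee_rot: [0.509, 0.491, -0.509, 0.491]
force: [-11.6, -1.1, 31.8]
gripper_width: -0.0001
```

Solid stop at z .0977, which is the key fully in. Now release and check.

```bash
python3 -m jog '[[[0,0,0.8],0],[[0,0,3],0],[[0,0,8],0],[[-3,-4,13],0],[[-6,-10,15],0],[[-8,-15,15],0],[[-8,-20,15],0],[[-8,-26,15],0]]'; python3 -m jog '[[[0,-5,0],0],[[0,-5,0],0],[[0,-5,0],0]]'
python3 - <<'E'
from h import *
import cv2
a=r.snapshot("side")[...,::-1][130:250,205:325];b=r.snapshot("top")[...,::-1][125:245,180:340]
c=np.zeros((400,800,3),np.uint8);c[:,:400]=cv2.resize(a,(400,400),interpolation=cv2.INTER_CUBIC);c[:300,400:]=cv2.convertScaleAbs(cv2.resize(b,(400,300),interpolation=cv2.INTER_CUBIC),alpha=1.6)
cv2.imwrite("pics/p5.png",c)
E
```

```text
time: 13.25
eef_pos: [0.407, -0.2319, 0.2464]
ee_rot: [0.509, 0.49, -0.508, 0.492]
force: [1.4, 0.4, 0.5]
gripper_width: 0.0007
time: 13.62
eef_pos: [0.4068, -0.2796, 0.2454]
ee_rot: [0.509, 0.491, -0.509, 0.491]
force: [0.0, -0.6, -0.3]
gripper_width: 0.0005
```

View pics/p5.png

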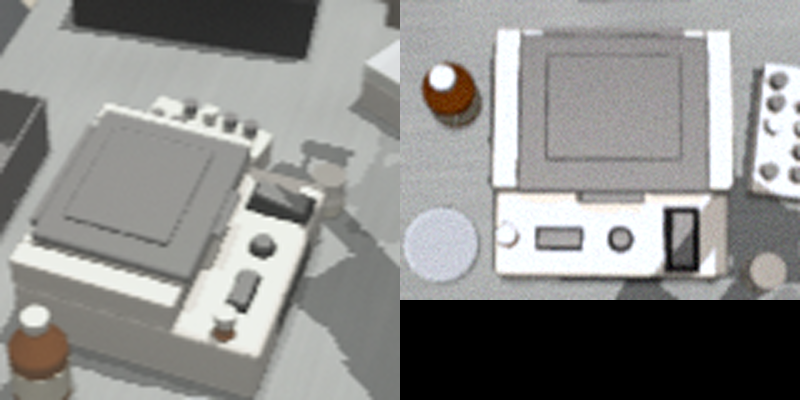

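The final picture shows the lid shut, the rocker tipped on, the start key back out, and the vial, bottle, dishes, rack and jar upright where they stood.

```bash
python3 -c "
from workcell import r
print(r.close_job())"
```

```text
the job is handed in; nothing more can be done
None
```

The centrifuge was started by pressing alone, in the order asked, and handed in about 14 s into the 51 s allowed. The hand-in gives no verdict.

- **Rocker:** I pressed its near end down to a firm stop at z = 0.1025 m with 21 N. The expected height when fully on is about 0.103 m. The pictures show it tipped on.
- **Lid:** I pushed it down along its arc to a firm stop at z = 0.147 m, exactly the shut height, again with 21 N. The pictures show it flat shut.
- **Start key:** I pressed it to a firm stop at z = 0.0977 m with about 32 N. Fully in is 0.098 m. I then released it, and it looks back out in the last picture.

In the last picture the vial, bottle, dishes, rack and jar stand upright where they were. I kept the fingers clear of the stop key. The beaker and tip box were outside that picture; no move went near them, but I did not check them again. The arm finished clear of the machine. None of the last checks failed. The position estimates for the start key differed by a few millimetres between cameras (up to about 12 mm against one rough wrist reading), so I confirmed the alignment in the wrist picture before pressing.

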